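Key the drill press starter on and hold in its overload reset

ROBOT

A 7-joint arm with a two-finger parallel gripper is mounted at the origin on the work surface. World frame = base frame: x ahead of the robot, y to its left, z up, the work surface at z = 0. Lengths are in m, angles in rad, forces in N, time in s.
With the tool pointing down it reaches from about 0.4 to 0.85 m from the base axis. Payload 10.4 kg.
Tool frame: the origin (TCP) lies midway between the tips of the shut fingers; the grasp point (between the pads) lies 19 mm behind it (manip.pinch_z is the distance from the TCP to the grasp point, in m); z points along the fingers, y is the line along which they close (so a half turn about z gives the same grasp; the last joint's range is limited). The gripper opens to 85 mm and grips with 20 to 120 N. Pads are 22 mm wide; open, the fingers measure 114 mm over their backs; the gripper's body (76 mm by 85 mm) begins 54 mm behind the grasp point. The pads swing forward as they close: fully open they stand 13 mm farther back than shut.
Start: joints at [1.172, 0.332, -0.065, 1.46, 0.022, 1.35, -0.088], TCP at [0.229, -0.581, 0.231] pointing down, gripper open.
Joint ranges: [-2.6, 2.6], [-0.5, 2.12], [-1.47, 1.34], [0.16, 2.42], [-1.27, 4.41], [0.06, 2.06], [-2.6, 2.6]. Speed limits (rad/s): [2.22, 2.22, 2.79, 2.79, 3.14, 3.14, 3.14].

INTERFACE

Orientations are given as a unit quaternion [x, y, z, w].
In Python, from rig import manip gives the robot as it stands. The module is installed in compiled form; this text tells all that it offers.
- The arm moves only by the shell command python3 -m pendant 'ROWS' [FORCE]. ROWS is a JSON object whose one key "increments" holds a list of rows, each an object of numbers: "hand": the finger opening in mm, from 0 to 85.4; "tx", "ty", "tz": the shift along the world's x, y, z in mm; "wx", "wy", "wz": the turn, a rotation vector about the world's x, y, z in rad. A call has 1 to 10 rows; each row shifts and turns the commanded pose from where the row before left it; what a row does not reach is not made up. A row lasts 1/8 s, in which the tool goes at most 62.5 mm and 10.7 degrees, less where a joint would pass 70% of its speed; a pose out of reach is approached as far as the arm can. A call with a gripper value outside its range is refused whole. The fingers move at their own pace and stop on an object; FORCE is the grip in N (left out, the last holds). Time passes only in rows, so rows that do not move let the fingers close. It gives the time, the measured TCP pose, the force, the opening and the grip force at its end, in the units of the state.
- manip.read_state(): the state, without advancing time (a new reading comes with each control period).
- manip.snapshot(name): name is "side" or "top" or "wrist"; returns a dict with "img" (400x640x3 uint8, red, green, blue), "fovy" (degrees; the focal length in pixels is half the picture's height over the tangent of half this angle, whatever the lens; pixels are square), "cx", "cy" (the principal point, pixels), "k1" (the pictures are not rectified: a ray, as slopes to the right and down, at radius r is drawn at 1 + k1 r^2 times it, then the intrinsics apply), "R" (3x3) and "t" (3): a world point X has camera coordinates R X + t. Camera axes: x right, y down, z forward; pixel columns grow to the right and rows downward; lengths in m; the calibration is good to about 2 mm. A picture is of the moment at which its call begins. There is no depth.
- manip.sign_off(): hands the job in; it is judged then, once.
Trained networks look in a picture, given as the dict that the camera call returned (one of the last four; its "shot" number tells which), for a name from the list of things; names that differ only in an ending like _2 or _b are one class to them, and where a whole thing is asked for, a point or a joint stands for the part that bears it (a point fixed in the world has none). Each returns a list of dicts, best first, with "score" (0 to 1); they miss things now and then, are a little off and sometimes report something else, mostly with a low value. They report only what shows in the picture. A call takes as long as a camera call. They do not tell look-alikes from the thing itself.
- manip.regions_of(picture, target): "pixels" (400x640 bool, what is visible of it) and "extent" ([left, top, width, height] in pixels, round what is visible of it).
- manip.tip_of(picture, target): "location" ([column, row] in pixels: a listed point, or the origin of a listed thing).
The state is a dict: "time_s": time; "joint_positions": joint angles; "qd": joint speeds; "joint_torque": joint torques, N m; "ee_pos": TCP position; "tcp_rot": TCP orientation; "contact_force": force on the tool from outside, world axes, zero at the start; "moment": the same for the moment, N m; "width": finger opening in m; "grip_force": force on a finger pad.
Only numpy, scipy, OpenCV 4.12 (cv2) and the standard library are available. Lean on these libraries where they do the work, as an engineer would, in place of code of your own. Each camera call takes 0.05 s, during which the arm holds its last target. There are 200 camera calls.

TASK

The drill press has tripped out: take the yellow switch key from the wooden tool block, push it fully home in the key switch on the grey starter box, and turn it clockwise from the red mark as far as it goes to the green mark, leaving the key in. Then take the orange adjusting rod from the block, reach its pin through the small white-ringed reset hole in the cover, press the recessed blue button gently all the way down and keep it held: the job finishes with the rod still gripped and the button still held down. Do not press the green or red buttons, and leave the other tools and workpieces where they are.

Things in the scene. Friction and masses are not known exactly. Their poses are not given: they have to be found in the camera images.
- starter: grey motor starter box, fixed, 150 (x) x 210 (y) x 85 mm high; origin at the centre of its underside, z up; cover face at z 85. On it: key switch at x 25, y 55 (rotor face at z 95, dark bezel ring of radius 24 up to z 91); white-ringed reset hole at x 25, y -60; amber lamp at x 45, y 0; green start button at x -40, y 75 and red stop button at x -40, y 12, each 22 mm tall
- key_switch (a joint): key switch rotor (aluminium disc, radius 18 mm), rad: 0 = off, red pointer at the red dot; it turns clockwise seen from above, about a vertical axis through point key_slot, to a stop at 1.05 = on, pointer at the green dot; stiff (about 0.06 N m), stays where it is left. Starts at 0 to 0.1
- key_slot (a point): centre of the key slot's mouth on the rotor's upper face, 95 mm above the bench; turns with the rotor; x = along the slot's 16 mm length (towards the pointer), y = across its 8 mm width, z up; slot 25 mm deep. The blade has about 0.15 rad of play in it. At joint 0 its x axis is turned 30 degrees anticlockwise (seen from above) from the box's x axis
- key: yellow plastic switch key, upright in the block's key slot; origin at the underside of its round collar (radius 11, z 0 to 6 mm), z up; above, a flat bow 40 (x) x 10 (y) mm, z 5 to 35: grip it across its thickness; below, a blade 14 (x) x 6 (y) mm, tapering from z -12 to 8 x 2.5 mm at its tip, z -21. Home in the switch, the collar rests on the rotor face. Either way round fits. About 30 g
- tool_block: pale wooden tool block, fixed, 80 (x) x 240 (y) x 65 mm high; origin at the centre of its underside, z up; key slot (16 mm along x, 8 along y) at y -85 and three 10 mm through holes at y -5, +45 and +95, all at x 0; in the holes stand the orange rod, the screwdriver and the awl in any order
- rod: orange insulated adjusting rod, about 45 g, upright in the block; origin at the centre of its shoulder, which rests on the block's top (65 mm above the bench), z up; above it a flange of radius 10 up to z 5, then a round handle of 16 mm diameter up to z 65, top at z 70 mm; below it a straight black pin of 6 mm diameter, tip at z -46 mm
- rod_tip (a point): the lower end of the rod's pin
- reset_hole (a point): centre of the reset hole at the level of the cover's upper face (85 mm above the bench); x, y, z axes as the box's. The hole is 11 mm in diameter, goes straight down through the 12 mm cover, and has a flat white ring of radius 12.5 and about 3 mm high around it
- reset_button (a joint): travel of the blue reset button, in m: 0 = up, 0.006 = fully down. Spring return: 1.8 N to start, 5.4 N at the bottom stop
- reset_face (a point): centre of the blue button's upper face, 17 mm across, right below the reset hole, 18 mm below the cover's upper face when up
- start_button (a joint): travel of the green start button, m, 0 = up, 0.004 = down: not to be pressed
- stop_button (a joint): travel of the red stop button, m, 0 = up, 0.004 = down: not to be pressed
- screwdriver: bystander: screwdriver with black handle (26 mm diameter) and green end, upright in the block, top 70 mm above the block; origin at its shoulder on the block's top
- awl: bystander: awl with dark wooden handle (28 mm diameter at its thickest), upright in the block, top 68 mm above the block; origin at its shoulder on the block's top
- glue: bystander: white glue bottle with a red nozzle, 58 mm diameter, 150 mm tall; origin at the centre of its underside
- offcut_a: bystander: pale wooden offcut 55 x 40 x 22 mm; origin at the centre of its underside
- offcut_b: bystander: pale wooden offcut 60 x 35 x 22 mm; origin at the centre of its underside
- bowl_blank: bystander: wooden ring for a bowl, 140 mm outside, 100 mm inside diameter, 30 mm high; origin at the centre of its underside
- drill_vise: bystander: blue drill press vise, about 200 x 85 x 56 mm; origin at the centre of its underside
Things that resemble listed ones, but are neither listed nor needed, are in the scene too. What is shaped like the key but purple or turquoise is not meant.

How it is judged:
On the way, in this order (a step that is already met when the one before it is completed fails the run):
1. the yellow key is fully home in the key switch (horizontal distance between key and key_slot below 0.004 m and z of key in the frame of key_slot between -0.003 and 0.003 m and angle between the x axis of key and the x axis of key_slot, either way round below 0.3 rad and angle between key's own z axis and vertical below 0.12 rad), for 0.1 s.
2. the key, in the switch, is turned to the on mark (all of step 1 and value of joint key_switch above 0.85 rad), for 0.2 s.
3. with the switch on, the gripped orange rod holds the blue button down through the hole (value of joint key_switch above 0.85 rad and value of joint reset_button above 0.0045 m and contact force between rod and reset_button_c0 above 2 N and horizontal distance between rod_tip and reset_hole below 0.006 m and z of rod_tip in the frame of reset_hole below -0.019 m and contact force between the fingers and rod above 3 N), for 0.3 s.
At the end, for the whole second after the job is handed in: Through the last second: key home in the switch (collar within 3 mm of the rotor face, 4 mm off-centre, upright), switch past 0.85 of 1.05 rad, and the blue button held down more than 4.5 of its 6 mm, with over 2 N, by the pin of the rod through the hole, the rod gripped by the fingers (all of step 1 and all of step 3); the arm keeps its last pose, push and grip.
It fails at once if the blue button is forced with more than 40 N (contact force between rod and reset_button_c0 above 40 N).
It fails at once if the green or the red button is pressed (value of joint any of start_button, stop_button above 0.0025 m).
It fails at once if another tool is moved more than 20 mm, or another workpiece more than 30 mm (distance of any of screwdriver, awl from where it was at the start of the episode above 0.02 m or distance of any of glue, offcut_a, offcut_b, bowl_blank, drill_vise from where it was at the start of the episode above 0.03 m).
It also fails if it takes over 61 s, if anything falls off the work surface, if the arm or the gripper's body presses on something with over 40 N, if the wrist force passes 120 N, or if a joint passes its speed limit or range.

## Working session

There is one attempt and no reset: what is moved stays moved. The work goes in short steps, Python scripts to look and compute and a shell command to move; the robot and the scene stay as the last step left them, time stands still between calls to the robot, and variables do not carry over. Pictures are saved under pics/ and viewed, at most 10 in all, crops included, and the job is handed in when it is done.

```bash
mkdir -p pics
cat > h.py <<'E'
import numpy as np, cv2
from scipy.optimize import least_squares
from rig import manip
def K(p):
    f=200/np.tan(np.radians(p["fovy"])/2); return f,p["cx"],p["cy"]
def ray(p,uv):
    f,cx,cy=K(p); d=np.array([(uv[0]-cx)/f,(uv[1]-cy)/f]); s=d.copy()
    for _ in range(20): s=d/(1+p["k1"]*(s@s))
    R=np.array(p["R"]); t=np.array(p["t"])
    v=R.T@np.array([s[0],s[1],1]); return -R.T@t, v/np.linalg.norm(v)
def proj(p,X):
    f,cx,cy=K(p); c=np.array(p["R"])@np.array(X)+np.array(p["t"]); s=c[:2]/c[2]
    s=s*(1+p["k1"]*(s@s)); return np.array([cx+f*s[0],cy+f*s[1]])
def atz(p,uv,z):
    o,v=ray(p,uv); return o+v*(z-o[2])/v[2]
def tri(obs):
    A=np.zeros((3,3)); b=np.zeros(3)
    for p,uv in obs:
        o,v=ray(p,uv); M=np.eye(3)-np.outer(v,v); A+=M; b+=M@o
    X=np.linalg.solve(A,b)
    return X,[float(np.round(np.linalg.norm(proj(p,X)-uv),1)) for p,uv in obs]
def save(p,n,crop=None,s=1):
    im=p["img"][:,:,::-1]
    if crop: l,t,w,h=crop; im=im[t:t+h,l:l+w]
    cv2.imwrite("pics/"+n,cv2.resize(im,None,fx=s,fy=s,interpolation=cv2.INTER_CUBIC))
E
python3 - <<'E'
from h import *
np.set_printoptions(precision=3,suppress=True)
P={n:manip.snapshot(n) for n in("side","top","wrist")}
im=np.vstack([P["side"]["img"],P["top"]["img"]])
cv2.imwrite("pics/a.png",cv2.resize(im[:,:,::-1],(480,600),interpolation=cv2.INTER_AREA)) if 0 else None
save(P["side"],"side.png",s=1.25);save(P["top"],"top.png",s=1.25)
for n in P: print(n,P[n]["fovy"],-np.array(P[n]["R"]).T@P[n]["t"])
for o in ["starter","key_slot","key","tool_block","rod","rod_tip","reset_hole","screwdriver","awl","glue","start_button","drill_vise","bowl_blank"]:
    for n in P:
        try: r=manip.tip_of(P[n],o)
        except Exception as e: r=[];print(o,n,str(e)[:60])
        print(o,n,[(round(a["score"],2),[int(x) for x in a["location"]],atz(P[n],a["location"],{"key_slot":.095,"key":.065,"rod":.065,"screwdriver":.065,"awl":.065,"reset_hole":.085,"start_button":.107}.get(o,0))[:2].round(3).tolist()) for a in r[:4]])
E
```

```text
side 47.334749509144174 [0.033 0.694 0.692]
top 53.149907568336694 [0.481 0.004 0.865]
wrist 70.7029010605021 [ 0.295 -0.556  0.373]
starter side [(0.81, [382, 186], [0.561, -0.171])]
starter top [(0.89, [411, 217], [0.561, -0.16]), (0.68, [179, 218], [0.563, 0.35])]
starter wrist []
key_slot side [(0.67, [365, 161], [0.584, -0.114])]
key_slot top [(0.69, [395, 192], [0.601, -0.113]), (0.39, [173, 220], [0.55, 0.322])]
key_slot wrist []
key side [(0.78, [293, 218], [0.591, 0.142]), (0.76, [331, 215], [0.532, 0.079]), (0.53, [260, 216], [0.652, 0.182])]
key top [(0.55, [267, 156], [0.683, 0.142]), (0.49, [319, 213], [0.564, 0.036]), (0.43, [261, 204], [0.584, 0.154]), (0.4, [410, 219], [0.551, -0.146])]
key wrist []
tool_block side [(0.75, [272, 263], [0.577, 0.224]), (0.34, [333, 153], [0.769, -0.219])]
tool_block top [(0.61, [230, 215], [0.569, 0.234]), (0.57, [396, 193], [0.613, -0.13]), (0.56, [205, 215], [0.569, 0.29])]
tool_block wrist []
rod side [(0.74, [389, 235], [0.399, 0.052])]
rod top [(0.6, [206, 215], [0.563, 0.267]), (0.21, [347, 275], [0.442, -0.019])]
rod wrist []
ro
[... 434 characters left out ...]
.761, -0.206])]
glue top [(0.86, [424, 125], [0.767, -0.198]), (0.75, [227, 208], [0.585, 0.241]), (0.37, [222, 132], [0.758, 0.257])]
glue wrist []
start_button side it knows: awl, bowl_blank, drill_vise, glue, key, key_slot, 
start_button side []
start_button top it knows: awl, bowl_blank, drill_vise, glue, key, key_slot, 
start_button top []
start_button wrist it knows: awl, bowl_blank, drill_vise, glue, key, key_slot, 
start_button wrist []
drill_vise side [(0.83, [212, 235], [0.75, 0.25])]
drill_vise top [(0.77, [223, 134], [0.754, 0.256]), (0.56, [427, 127], [0.761, -0.204])]
drill_vise wrist []
bowl_blank side [(0.86, [293, 178], [0.768, -0.045])]
bowl_blank top []
bowl_blank wrist []
```

View pics/side.png

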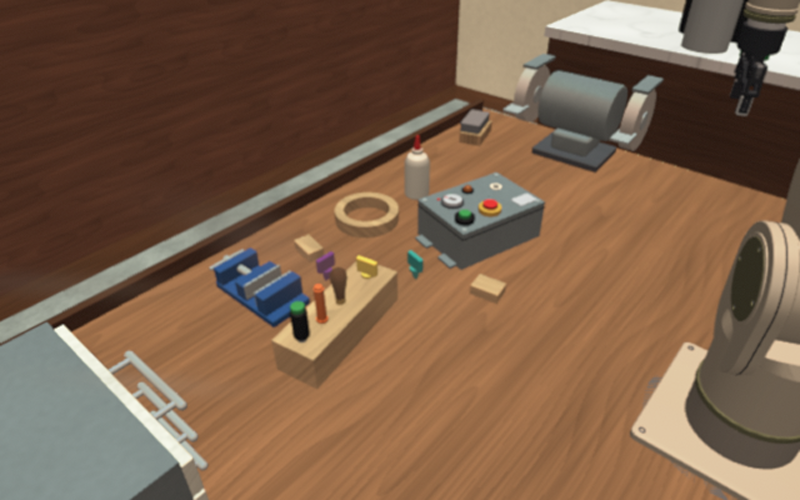

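View pics/top.png

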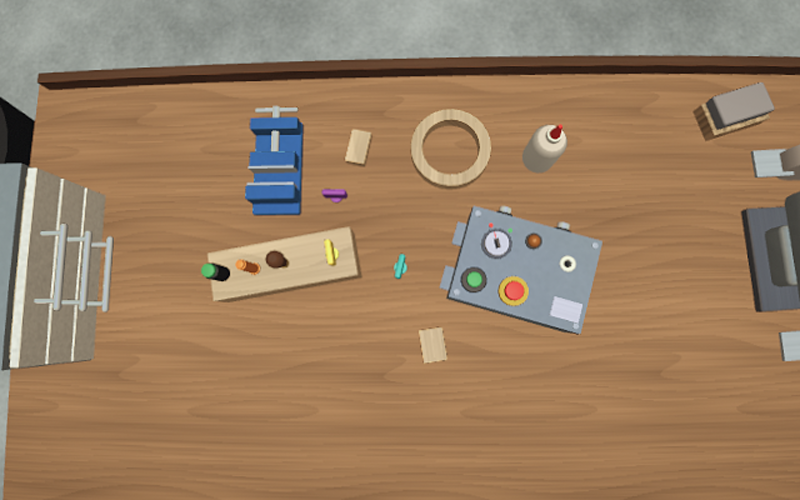

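The side view shows the yellow key in the near end of the block at about (367,265). The order from it is dark awl (339,283), orange rod (319,302) and black/green screwdriver (299,320). The top view (800 px wide) shows the key at (331,252), the rod at (248,267), the key switch at (497,242) with the red dot upper left, and the reset hole at (568,263). The purple and turquoise keys are decoys.

```bash
cat >> h.py <<'E'
from scipy.spatial.transform import Rotation as Ro
def mask(p,lo,hi):
    return cv2.inRange(cv2.cvtColor(p["img"],cv2.COLOR_RGB2HSV),np.array(lo),np.array(hi))
def blobs(m,amin=15):
    n,l,s,c=cv2.connectedComponentsWithStats(m); return sorted([(int(s[i,4]),c[i].round(1).tolist(),l==i) for i in range(1,n) if s[i,4]>=amin],key=lambda a:-a[0])
YEL=((22,130,90),(34,255,255)); ORG=((5,170,120),(16,255,255))
E
python3 - <<'E'
from h import *
np.set_printoptions(precision=3,suppress=True)
s=manip.read_state(); print({k:s[k] for k in("time_s","ee_pos","tcp_rot","width")}); print(Ro.from_quat(s["tcp_rot"]).as_matrix())
P={n:manip.snapshot(n) for n in("side","top","wrist")}
print(np.array(P["wrist"]["R"]),manip.pinch_z)
for n in("side","top"):
  for nm,c in(("yel",YEL),("org",ORG)):
    print(n,nm,[(b[0],b[1]) for b in blobs(mask(P[n],*c))][:6])
S,T=P["side"],P["top"]
print("slot",tri([(S,(365,161)),(T,(397.5,194))]), "hole",tri([(S,(396,148)),(T,(454.5,211))]))
print("keycollar?",tri([(S,(293.5,212)),(T,(265,201.5))]))
print("rod top",tri([(S,(255,228)),(T,(193,211))]))
E
```

```text
{'time_s': 1.95, 'ee_pos': array([ 0.229, -0.581,  0.231]), 'tcp_rot': array([0.982, 0.187, 0.   , 0.   ]), 'width': 0.08519859116652054}
[[ 0.93   0.367  0.   ]
 [ 0.367 -0.93  -0.   ]
 [ 0.     0.    -1.   ]]
[[ 0.366 -0.93   0.   ]
 [-0.893 -0.351  0.282]
 [-0.262 -0.104 -0.959]] 0.0187
side yel [(49, [293.0, 207.6]), (21, [292.0, 219.6])]
side org [(190, [255.6, 242.1]), (19, [391.4, 165.4])]
top yel [(205, [410.1, 232.8]), (93, [263.9, 201.7])]
top org [(104, [198.8, 213.2]), (56, [426.9, 192.2])]
slot (array([ 0.595, -0.121,  0.089]), [2.0, 2.6]) hole (array([ 0.565, -0.227,  0.091]), [0.2, 0.2])
keycollar? (array([0.587, 0.143, 0.086]), [0.0, 0.0])
rod top (array([0.564, 0.27 , 0.135]), [0.2, 0.2])
```

```bash
python3 -m pendant '{"increments":[{"tx":15,"ty":30,"tz":5,"wz":-0.01,"hand":40},{"tx":38,"ty":48,"wz":-0.02},{"tx":38,"ty":48,"wz":-0.02},{"tx":38,"ty":48,"wz":-0.02},{"tx":38,"ty":48,"wz":-0.02},{"tx":38,"ty":48,"wz":-0.02},{"tx":38,"ty":48,"wz":-0.02},{"tx":38,"ty":48,"tz":-5,"wz":-0.02},{"tx":38,"ty":48,"tz":-10,"wz":-0.02},{"tx":40,"ty":40,"tz":-10,"wz":-0.02}]}' 40
python3 -m pendant '{"increments":[{"hand":40},{"hand":40}]}'
cat >> h.py <<'E'
def look(name,objs,cropn=None,s=1.25):
    p=manip.snapshot("wrist"); st=manip.read_state(); save(p,name,s=s)
    print("t",st["time_s"],"tcp",st["ee_pos"].round(4),"yaw",Ro.from_quat(st["tcp_rot"]).as_matrix()[:2,0].round(4))
    for o,z in objs:
        print(o,[(round(a["score"],2),np.round(a["location"],1).tolist(),atz(p,a["location"],z)[:2].round(4).tolist()) for a in manip.tip_of(p,o)[:3]])
    np.savez("pics/"+name.replace("png","npz"),**{k:np.array(v) for k,v in p.items()})
    return p
E
python3 -c "
from h import *
look('w1.png',[('key_slot',.095),('reset_hole',.085),('starter',0)])"
```

```text
t 2.15 tcp [ 0.2294 -0.5814  0.2314] yaw [0.9302 0.367 ]
key_slot []
reset_hole []
starter []invalid input at $.increments[0]: expected keys hand, tx, ty, tz, wx, wy, wz
invalid input at $.increments[0]: expected keys hand, tx, ty, tz, wx, wy, wz
```

```bash
python3 -m pendant '{"increments":[{"hand":40,"tx":15,"ty":30,"tz":5,"wx":0,"wy":0,"wz":-0.01},{"hand":40,"tx":38,"ty":48,"tz":0,"wx":0,"wy":0,"wz":-0.02},{"hand":40,"tx":38,"ty":48,"tz":0,"wx":0,"wy":0,"wz":-0.02},{"hand":40,"tx":38,"ty":48,"tz":0,"wx":0,"wy":0,"wz":-0.02},{"hand":40,"tx":38,"ty":48,"tz":0,"wx":0,"wy":0,"wz":-0.02},{"hand":40,"tx":38,"ty":48,"tz":0,"wx":0,"wy":0,"wz":-0.02},{"hand":40,"tx":38,"ty":48,"tz":0,"wx":0,"wy":0,"wz":-0.02},{"hand":40,"tx":38,"ty":48,"tz":-5,"wx":0,"wy":0,"wz":-0.02},{"hand":40,"tx":38,"ty":48,"tz":-10,"wx":0,"wy":0,"wz":-0.02},{"hand":40,"tx":40,"ty":40,"tz":-10,"wx":0,"wy":0,"wz":-0.02}]}' 40
python3 -m pendant '{"increments":[{"hand":40,"tx":0,"ty":0,"tz":0,"wx":0,"wy":0,"wz":0},{"hand":40,"tx":0,"ty":0,"tz":0,"wx":0,"wy":0,"wz":0}]}'
python3 -c "
from h import *
look('w1.png',[('key_slot',.095),('reset_hole',.085),('starter',0)])"
```

```text
time_s: 3.55
ee_pos: [0.5896, -0.1254, 0.2115]
tcp_rot: [0.996, 0.093, 0.0, 0.0]
contact_force: [1.1, -1.2, 0.2]
width: 0.0401
grip_force: 0.0
time_s: 3.8
ee_pos: [0.5882, -0.1279, 0.2112]
tcp_rot: [0.996, 0.093, -0.0, 0.0]
contact_force: [0.6, -0.4, 0.1]
width: 0.0403
grip_force: 0.0
t 3.85 tcp [ 0.588  -0.1287  0.2115] yaw [0.9831 0.1833]
key_slot [(0.66, [308.7, 181.6], [0.5957, -0.1166])]
reset_hole [(0.8, [408.1, 227.3], [0.5646, -0.2256])]
starter [(0.79, [339.8, 199.8], [0.5564, -0.1613])]
```

View pics/w1.png

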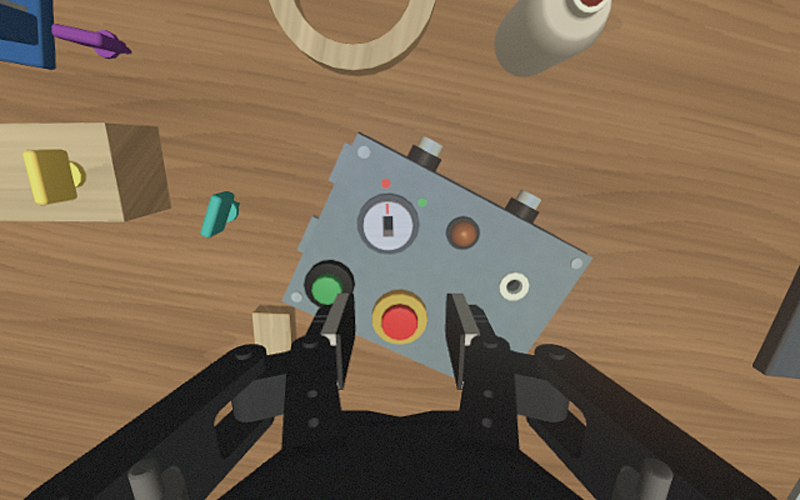

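The wrist view shows the switch disc at (388,227) with its slot and red pointer vertical in the picture. The reset hole is at (514,287), and the yellow key is in the block at the far left (50,175). I'll take a second view further towards the block.

```bash
python3 -m pendant '{"increments":[{"hand":40,"tx":0,"ty":40,"tz":0,"wx":0,"wy":0,"wz":0},{"hand":40,"tx":0,"ty":50,"tz":0,"wx":0,"wy":0,"wz":0},{"hand":40,"tx":0,"ty":30,"tz":0,"wx":0,"wy":0,"wz":0},{"hand":40,"tx":0,"ty":0,"tz":0,"wx":0,"wy":0,"wz":0},{"hand":40,"tx":0,"ty":0,"tz":0,"wx":0,"wy":0,"wz":0}]}'
python3 - <<'E'
from h import *
look('w2.png',[('key_slot',.095),('reset_hole',.085),('key',.065)])
P=[dict(np.load(f"pics/w{i}.npz")) for i in(1,2)]
def near(p,m,uv,r=14,amin=4):
    b=[x for x in blobs(m,amin) if np.hypot(x[1][0]-uv[0],x[1][1]-uv[1])<r]; return b[0] if b else None
for nm,X in (("slot",(.597,-.118,.095)),("hole",(.565,-.226,.087))):
    o=[]
    for p in P:
        uv=proj(p,X); g=cv2.cvtColor(p["img"],cv2.COLOR_RGB2HSV)
        br=((g[...,2]>165)&(g[...,1]<60)).astype(np.uint8)*255
        b=near(p,br,uv)
        cnt,_=cv2.findContours(b[2].astype(np.uint8),cv2.RETR_EXTERNAL,cv2.CHAIN_APPROX_NONE)
        e=cv2.fitEllipse(max(cnt,key=len)); o.append((p,e[0])); print(nm,b[0],b[1],np.round(e[0],1),np.round(e[1],1))
        if nm=="slot":
            d=((g[...,2]<90)).astype(np.uint8)*255; d[~cv2.drawContours(np.zeros((400,640),np.uint8),[max(cnt,key=len)],-1,255,-1).astype(bool)]=0
            bb=blobs(d,5)[0]; ys,xs=np.nonzero(bb[2]); w=np.array([atz(p,(x,y),.095)[:2] for x,y in zip(xs,ys)])
            c=w.mean(0); vv=np.linalg.svd(w-c)[2][0]; print(" slot dark",bb[:2],c.round(4),"yaw",np.arctan(vv[1]/vv[0]).round(3))
    X,r=tri(o); print(nm,X.round(4),r)
p=P[1]; b=blobs(mask(p,*YEL))
print([(x[0],x[1],atz(p,x[1],.09)[:2].round(4)) for x in b[:4]])
E
```

```text
time_s: 4.62
ee_pos: [0.5884, -0.0091, 0.2115]
tcp_rot: [0.996, 0.092, 0.0, 0.001]
contact_force: [0.3, 0.3, -0.0]
width: 0.0399
grip_force: 0.0
t 4.675 tcp [ 0.5884 -0.0093  0.2114] yaw [0.9832 0.1823]
key_slot [(0.95, [431.3, 202.4], [0.5972, -0.1181])]
reset_hole [(0.82, [517.5, 245.2], [0.5657, -0.2283]), (0.19, [5.1, 157.5], [0.5634, 0.3021])]
key [(0.86, [194.7, 57.5], [0.6876, 0.1284]), (0.66, [172.0, 158.9], [0.5868, 0.1454]), (0.58, [281.2, 184.5], [0.5804, 0.03])]
slot 1033 [309.9, 180.4] [309.9 180.3] [37.6 38.4]
 slot dark (77, [310.0, 178.0]) [ 0.5993 -0.1172] yaw 0.17
slot 924 [430.4, 202.7] [430.5 202.5] [34.  38.4]Traceback (most recent call last):
  File "<stdin>", line 16, in <module>
IndexError: list index out of range
```

View pics/w2.png

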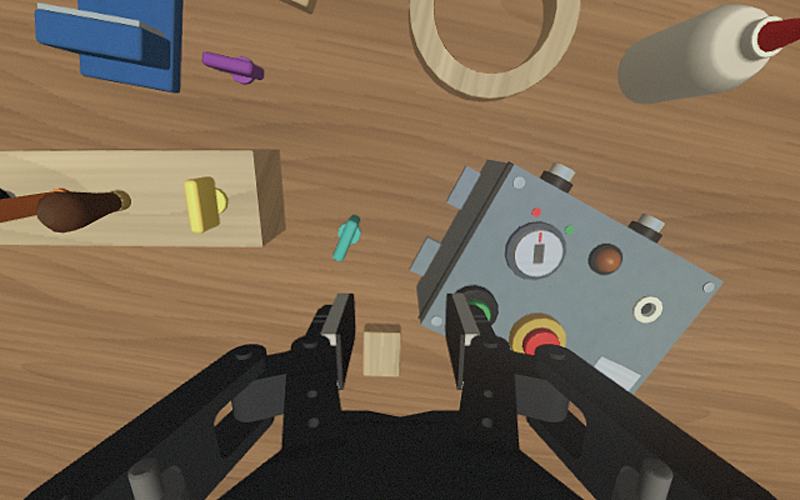

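The second view shows the key bow at (202,205) with its collar at (222,200), the awl at (85,210) and the switch at (539,252). The turquoise decoy lies at (348,238). Next I go over the key.

```bash
python3 -m pendant '{"increments":[{"hand":40,"tx":-2,"ty":45,"tz":0,"wx":0,"wy":0,"wz":0},{"hand":40,"tx":-3,"ty":58,"tz":0,"wx":0,"wy":0,"wz":0},{"hand":40,"tx":-3,"ty":41,"tz":0,"wx":0,"wy":0,"wz":0},{"hand":40,"tx":0,"ty":0,"tz":0,"wx":0,"wy":0,"wz":0},{"hand":40,"tx":0,"ty":0,"tz":0,"wx":0,"wy":0,"wz":0}]}'
python3 - <<'E'
from h import *
look('w3.png',[('key',.065),('rod',.065),('awl',.065),('tool_block',0)])
P=[dict(np.load(f"pics/w{i}.npz")) for i in(1,2,3)]
for nm,X in (("slot",(.597,-.118,.095)),("hole",(.565,-.226,.087))):
    o=[]
    for p in P[:2]:
        uv=proj(p,X); g=cv2.cvtColor(p["img"],cv2.COLOR_RGB2HSV)
        b=[x for x in blobs(((g[...,2]>150)&(g[...,1]<60)).astype(np.uint8)*255,10) if np.hypot(*(np.array(x[1])-uv))<14][0]
        cnt,_=cv2.findContours(b[2].astype(np.uint8),cv2.RETR_EXTERNAL,cv2.CHAIN_APPROX_NONE)
        e=cv2.fitEllipse(max(cnt,key=len)); o.append((p,e[0])); print(nm,b[0],np.round(e[0],1),np.round(e[1],1))
    X,r=tri(o); print(nm,X.round(4),r)
for p in P[1:]:
  for x in blobs(mask(p,*YEL))[:3]: print(x[0],x[1],atz(p,x[1],.09)[:2].round(4))
E
```

```text
time_s: 5.45
ee_pos: [0.5807, 0.1353, 0.2112]
tcp_rot: [0.996, 0.092, -0.0, 0.0]
contact_force: [-0.2, 0.6, -0.6]
width: 0.0396
grip_force: 0.0
t 5.5 tcp [0.5808 0.1348 0.2112] yaw [0.9832 0.1825]
key [(0.82, [310.0, 176.9], [0.5863, 0.1459]), (0.78, [327.8, 76.0], [0.6861, 0.1463]), (0.62, [398.4, 202.9], [0.5756, 0.0474])]
rod [(0.79, [187.8, 177.8], [0.562, 0.2723])]
awl [(0.73, [234.7, 176.0], [0.5729, 0.2236])]
tool_block [(0.89, [241.1, 167.4], [0.5682, 0.2338])]
slot 1070 [310.  180.2] [38.2 38.6]
slot 949 [430.5 202.3] [34.3 38.7]
slot [ 0.597  -0.1175  0.0945] [0.0, 0.0]
hole 335 [411.1 228.9] [21.7 24.1]
hole 291 [518.1 247.5] [19.2 23.7]
hole [ 0.5641 -0.2283  0.0869] [0.1, 0.1]
731 [164.8, 162.1] [0.5886 0.1399]
389 [429.0, 265.8] [ 0.5278 -0.1388]
383 [554.8, 286.0] [ 0.5205 -0.1405]
157 [310.5, 178.1] [0.5907 0.1454]
```

View pics/w3.png

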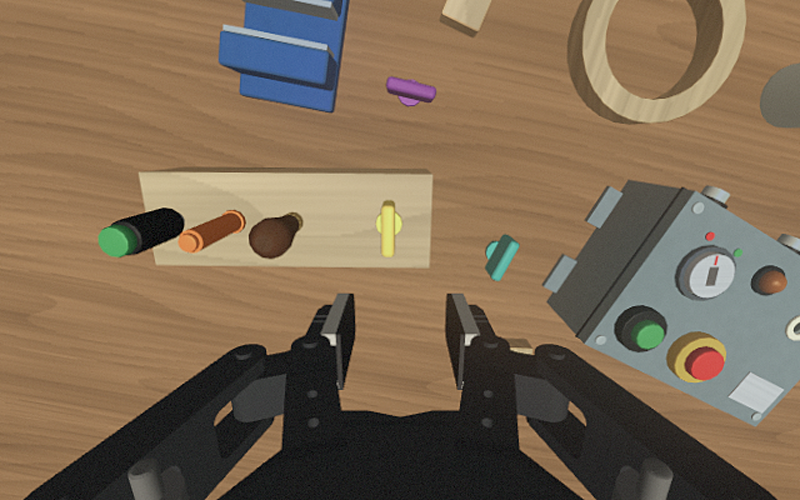

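The key is upright at (388,230) with its bow vertical in the picture, parallel to the block's short side, between the fingers' columns. The rod (shoulder ~(232,222)) stands between the screwdriver and the awl. Next I work out the bow centre and height.

Run:
```python
from h import *
P=[dict(np.load(f"pics/w{i}.npz")) for i in(1,2,3)]
# split yellow by brightness: bow top face is brightest
for p,box in((P[1],(140,135,50,60)),(P[2],(290,150,40,65))):
    l,t,w,h=box; m=mask(p,(20,80,60),(36,255,255)); V=cv2.cvtColor(p["img"],cv2.COLOR_RGB2HSV)[...,2]
    M=np.zeros_like(m); M[t:t+h,l:l+w]=m[t:t+h,l:l+w]; v=V[M>0]; print(len(v),np.percentile(v,[5,25,50,75,95]))
    for th in(200,215,230):
        b=blobs(((M>0)&(V>th)).astype(np.uint8)*255,10)
        print(th,[(x[0],x[1],cv2.boundingRect(x[2].astype(np.uint8))) for x in b[:2]])
p=P[2]
for uv in((310.4,183.2),): print(atz(p,uv,.1).round(4))
print("tri",tri([(P[1],(153,165)),(p,(310.4,183.2))]))
print("block edge dir", (atz(p,(432/1.25,173/1.25),.065)-atz(p,(139/1.25,173/1.25),.065)).round(4))
```

```text
1203 [116.1 123.  151.  219.  224. ]
200 [(382, [154.1, 164.7], (147, 145, 15, 41)), (82, [176.0, 160.6], (173, 152, 7, 18))]
215 [(331, [154.3, 164.8], (148, 145, 14, 40)), (65, [176.3, 160.6], (173, 152, 7, 18))]
230 []
637 [153.8 204.  221.  224.  232. ]
200 [(423, [309.0, 183.9], (301, 165, 14, 41)), (66, [317.7, 178.5], (316, 171, 5, 16))]
215 [(340, [310.1, 184.7], (306, 165, 9, 40)), (60, [317.6, 178.7], (316, 171, 5, 16))]
230 [(32, [318.0, 178.2], (317, 172, 4, 14)), (17, [302.7, 178.4], (302, 173, 2, 12))]
[0.5882 0.1447 0.1   ]
tri (array([0.58771849, 0.14468185, 0.10124057]), [0.8, 0.8])
block edge dir [ 0.0428 -0.2352  0.    ]
```

```bash
python3 -m pendant '{"increments":[{"hand":40,"tx":3,"ty":5,"tz":-25,"wx":0,"wy":0,"wz":0},{"hand":40,"tx":4,"ty":5,"tz":-40,"wx":0,"wy":0,"wz":0},{"hand":40,"tx":0,"ty":0,"tz":-40,"wx":0,"wy":0,"wz":0},{"hand":40,"tx":0,"ty":0,"tz":-25,"wx":0,"wy":0,"wz":0},{"hand":40,"tx":0,"ty":0,"tz":-5,"wx":0,"wy":0,"wz":0},{"hand":40,"tx":0,"ty":0,"tz":0,"wx":0,"wy":0,"wz":0}]}'
python3 -c "
from h import *
look('w4.png',[('key',.065)])"
```

```text
time_s: 6.45
ee_pos: [0.5878, 0.1465, 0.077]
tcp_rot: [0.996, 0.093, 0.0, -0.0]
contact_force: [0.3, -0.3, 0.5]
width: 0.0399
grip_force: 0.0
t 6.5 tcp [0.5882 0.1466 0.0776] yaw [0.9829 0.1843]
key [(0.82, [349.4, 60.4], [0.6857, 0.1488]), (0.74, [452.1, 263.1], [0.5855, 0.062]), (0.62, [317.6, 241.2], [0.585, 0.1466])]
```

View pics/w4.png

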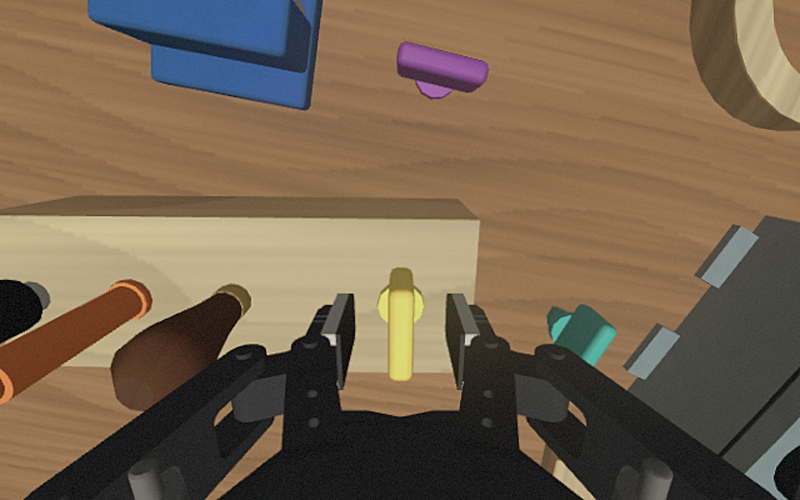

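The fingers straddle the bow at (400,330) centrally. I close and lift, then look.

```bash
python3 -m pendant '{"increments":[{"hand":5,"tx":0,"ty":0,"tz":0,"wx":0,"wy":0,"wz":0},{"hand":5,"tx":0,"ty":0,"tz":0,"wx":0,"wy":0,"wz":0},{"hand":5,"tx":0,"ty":0,"tz":0,"wx":0,"wy":0,"wz":0},{"hand":5,"tx":0,"ty":0,"tz":0,"wx":0,"wy":0,"wz":0},{"hand":5,"tx":0,"ty":0,"tz":0,"wx":0,"wy":0,"wz":0}]}' 60
python3 -m pendant '{"increments":[{"hand":5,"tx":0,"ty":0,"tz":10,"wx":0,"wy":0,"wz":0},{"hand":5,"tx":0,"ty":0,"tz":25,"wx":0,"wy":0,"wz":0},{"hand":5,"tx":0,"ty":0,"tz":35,"wx":0,"wy":0,"wz":0},{"hand":5,"tx":0,"ty":0,"tz":30,"wx":0,"wy":0,"wz":0},{"hand":5,"tx":0,"ty":0,"tz":0,"wx":0,"wy":0,"wz":0}]}'
python3 -c "
from h import *
p=look('w5.png',[('key',.15)])"
```

```text
time_s: 7.18
ee_pos: [0.5879, 0.1468, 0.0772]
tcp_rot: [0.996, 0.093, 0.001, 0.0]
contact_force: [-1.5, -1.3, 7.0]
width: 0.0083
grip_force: 59.5
time_s: 7.8
ee_pos: [0.5886, 0.1472, 0.1794]
tcp_rot: [0.996, 0.093, 0.002, -0.0]
contact_force: [1.0, 0.5, -0.0]
width: 0.0084
grip_force: 58.7
t 7.85 tcp [0.5878 0.1468 0.1775] yaw [0.9828 0.1847]
key [(0.92, [318.4, 238.4], [0.5799, 0.1458]), (0.65, [337.3, 82.1], [0.6773, 0.1529]), (0.64, [412.4, 216.6], [0.6063, 0.0884])]
```

View pics/w5.png

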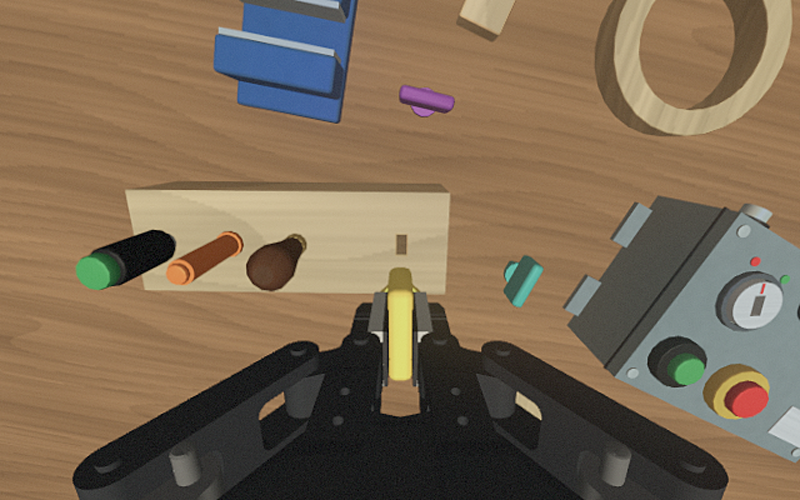

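The key is held upright at (400,325), and its empty slot in the block shows at (401,244). That slot calibrates the hand-eye offset.

Run:
```python
from h import *
p=dict(np.load("pics/w5.npz")); V=cv2.cvtColor(p["img"],cv2.COLOR_RGB2GRAY).astype(float)
roi=V[180:212,305:338]; print(np.percentile(roi,[1,5,20,50]))
m=np.zeros((400,640),np.uint8); m[180:212,305:338]=(roi<120)*255
for b in blobs(m,8)[:3]:
    x,y,w,h=cv2.boundingRect(b[2].astype(np.uint8)); print(b[:2],(x,y,w,h))
    for uv in(b[1],): print(atz(p,uv,.065).round(4))
    print([atz(p,q,.065)[:2].round(4) for q in((x+w/2-.5,y-.5),(x+w/2-.5,y+h-.5))])
for uv in((318.4,238.4),): print("key held",atz(p,uv,.166).round(4))
```

```text
[ 89.55  99.   167.   174.  ]
(115, [320.7, 195.2]) (317, 188, 8, 16)
[0.5861 0.1451 0.065 ]
[array([0.5934, 0.1467]), array([0.5779, 0.1438])]
key held [0.5871 0.147  0.166 ]
```

```bash
python3 -m pendant '{"increments":[{"hand":5,"tx":0,"ty":-20,"tz":15,"wx":0,"wy":0,"wz":0},{"hand":5,"tx":1,"ty":-45,"tz":15,"wx":0,"wy":0,"wz":0},{"hand":5,"tx":2,"ty":-55,"tz":0,"wx":0,"wy":0,"wz":0},{"hand":5,"tx":2,"ty":-55,"tz":0,"wx":0,"wy":0,"wz":0},{"hand":5,"tx":3,"ty":-50,"tz":0,"wx":0,"wy":0,"wz":0},{"hand":5,"tx":2,"ty":-30,"tz":0,"wx":0,"wy":0,"wz":0},{"hand":5,"tx":0,"ty":-8,"tz":0,"wx":0,"wy":0,"wz":0},{"hand":5,"tx":0,"ty":0,"tz":0,"wx":0,"wy":0,"wz":0},{"hand":5,"tx":0,"ty":0,"tz":0,"wx":0,"wy":0,"wz":0}]}'
cat >> h.py <<'E'
def disc(p,X,z,box=22):
    u,v=proj(p,X).astype(int); g=cv2.cvtColor(p["img"],cv2.COLOR_RGB2HSV)
    b=[x for x in blobs(((g[...,2]>150)&(g[...,1]<60)).astype(np.uint8)*255,10) if np.hypot(x[1][0]-u,x[1][1]-v)<16][0]
    cnt=max(cv2.findContours(b[2].astype(np.uint8),cv2.RETR_EXTERNAL,cv2.CHAIN_APPROX_NONE)[0],key=len)
    e=cv2.fitEllipse(cnt); return e[0],atz(p,e[0],z)[:2].round(4),cv2.drawContours(np.zeros((400,640),np.uint8),[cnt],-1,255,-1)
E
python3 - <<'E'
from h import *
p=look('w6.png',[('key_slot',.095),('key',.196)])
e,x,M=disc(p,(.597,-.1175,.095),.095); print("disc",e,x)
V=cv2.cvtColor(p["img"],cv2.COLOR_RGB2GRAY)
for th in(90,110,130):
    for b in blobs(((M>0)&(V<th)).astype(np.uint8)*255,8)[:2]:
        ys,xs=np.nonzero(b[2]); w=np.array([atz(p,q,.095)[:2] for q in zip(xs,ys)]); c=w.mean(0); vv=np.linalg.svd(w-c)[2][0]
        print(th,b[:2],cv2.boundingRect(b[2].astype(np.uint8)),c.round(4),np.arctan(vv[1]/vv[0]).round(3))
red=mask(p,(0,120,90),(6,255,255))|mask(p,(174,120,90),(179,255,255)); red[M==0]=0
for b in blobs(red,3)[:2]:
    q=atz(p,b[1],.095)[:2]; print("pointer",b[:2],np.arctan2(*(q-x)[::-1]).round(3))
E
```

```text
time_s: 9.02
ee_pos: [0.5974, -0.1143, 0.2062]
tcp_rot: [0.996, 0.094, -0.0, -0.0]
contact_force: [-1.2, 0.9, -1.4]
width: 0.0089
grip_force: 58.7
t 9.075 tcp [ 0.5975 -0.1145  0.2063] yaw [0.9823 0.1871]
key_slot [(0.56, [321.3, 195.6], [0.595, -0.1169])]
key [(0.8, [193.4, 176.3], [0.6212, -0.039]), (0.59, [318.1, 241.2], [0.5955, -0.1144])]
disc (322.15179443359375, 193.48060607910156) [ 0.5972 -0.1173]
90 (65, [322.0, 191.0]) (319, 186, 7, 11) [ 0.5995 -0.1167] 0.062
110 (73, [322.0, 191.4]) (319, 186, 7, 12) [ 0.5991 -0.1167] 0.149
110 (11, [321.4, 200.4]) (319, 199, 7, 3) [ 0.5904 -0.1178] -1.37
130 (126, [322.4, 193.6]) (319, 186, 8, 16) [ 0.5971 -0.1176] 0.214
130 (8, [322.0, 179.5]) (322, 176, 1, 8) [ 0.6103 -0.1146] 0.19
pointer (8, [322.0, 179.5]) 0.202
```

View pics/w6.png

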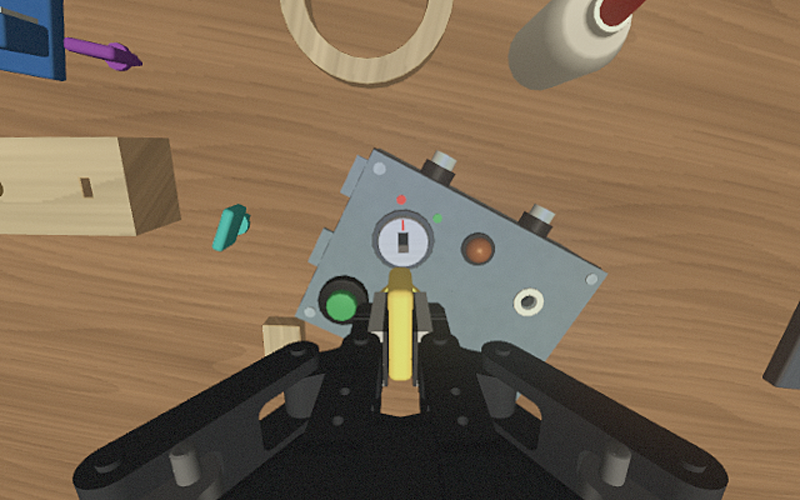

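The key hangs just in front of the switch slot at (402,242), and the slot is parallel to the bow. I correct the offset and descend to just above the rotor, then insert slowly.

```bash
python3 -m pendant '{"increments":[{"hand":5,"tx":1,"ty":-1,"tz":-15,"wx":0,"wy":0,"wz":0.01},{"hand":5,"tx":0.4,"ty":-0.3,"tz":-30,"wx":0,"wy":0,"wz":0},{"hand":5,"tx":0,"ty":0,"tz":-20,"wx":0,"wy":0,"wz":0},{"hand":5,"tx":0,"ty":0,"tz":-7,"wx":0,"wy":0,"wz":0},{"hand":5,"tx":0,"ty":0,"tz":0,"wx":0,"wy":0,"wz":0},{"hand":5,"tx":0,"ty":0,"tz":0,"wx":0,"wy":0,"wz":0}]}'
python3 -m pendant '{"increments":[{"hand":5,"tx":0,"ty":0,"tz":-4,"wx":0,"wy":0,"wz":0},{"hand":5,"tx":0,"ty":0,"tz":-4,"wx":0,"wy":0,"wz":0},{"hand":5,"tx":0,"ty":0,"tz":-3,"wx":0,"wy":0,"wz":0},{"hand":5,"tx":0,"ty":0,"tz":0,"wx":0,"wy":0,"wz":0}]}'
```

```text
time_s: 9.93
ee_pos: [0.5994, -0.1177, 0.1353]
tcp_rot: [0.995, 0.098, 0.001, 0.0]
contact_force: [0.5, -0.5, 0.0]
width: 0.0087
grip_force: 58.7
time_s: 10.42
ee_pos: [0.5986, -0.1177, 0.123]
tcp_rot: [0.995, 0.098, -0.0, -0.0]
contact_force: [0.2, 0.2, -0.8]
width: 0.0091
grip_force: 58.7
```

```bash
python3 -m pendant '{"increments":[{"hand":5,"tx":0,"ty":1,"tz":-2,"wx":0,"wy":0,"wz":0},{"hand":5,"tx":0,"ty":0,"tz":-2,"wx":0,"wy":0,"wz":0},{"hand":5,"tx":0,"ty":0,"tz":-2,"wx":0,"wy":0,"wz":0},{"hand":5,"tx":0,"ty":0,"tz":0,"wx":0,"wy":0,"wz":0}]}'
python3 -m pendant '{"increments":[{"hand":5,"tx":0,"ty":0,"tz":-2,"wx":0,"wy":0,"wz":0},{"hand":5,"tx":0,"ty":0,"tz":-2,"wx":0,"wy":0,"wz":0},{"hand":5,"tx":0,"ty":0,"tz":-2,"wx":0,"wy":0,"wz":0},{"hand":5,"tx":0,"ty":0,"tz":0,"wx":0,"wy":0,"wz":0}]}'
```

```text
time_s: 10.92
ee_pos: [0.5987, -0.1167, 0.1171]
tcp_rot: [0.995, 0.098, -0.0, -0.0]
contact_force: [-0.0, 0.4, 0.0]
width: 0.0086
grip_force: 58.7
time_s: 11.42
ee_pos: [0.5987, -0.1167, 0.1111]
tcp_rot: [0.995, 0.098, -0.0, 0.0]
contact_force: [0.4, 0.0, -0.4]
width: 0.0089
grip_force: 58.7
```

Going in freely. About 4 mm remain.

```bash
python3 -m pendant '{"increments":[{"hand":5,"tx":0,"ty":0,"tz":-2,"wx":0,"wy":0,"wz":0},{"hand":5,"tx":0,"ty":0,"tz":-1.5,"wx":0,"wy":0,"wz":0},{"hand":5,"tx":0,"ty":0,"tz":0,"wx":0,"wy":0,"wz":0},{"hand":5,"tx":0,"ty":0,"tz":0,"wx":0,"wy":0,"wz":0}]}'
```

```text
time_s: 11.92
ee_pos: [0.5988, -0.1167, 0.1079]
tcp_rot: [0.995, 0.098, 0.0, 0.0]
contact_force: [0.8, 0.1, -0.1]
width: 0.0085
grip_force: 58.7
```

```bash
python3 -m pendant '{"increments":[{"hand":5,"tx":0,"ty":0,"tz":-1,"wx":0,"wy":0,"wz":0},{"hand":5,"tx":0,"ty":0,"tz":0,"wx":0,"wy":0,"wz":0}]}'
python3 -m pendant '{"increments":[{"hand":5,"tx":0,"ty":0,"tz":-1,"wx":0,"wy":0,"wz":0},{"hand":5,"tx":0,"ty":0,"tz":0,"wx":0,"wy":0,"wz":0}]}'
```

```text
time_s: 12.18
ee_pos: [0.599, -0.1167, 0.1072]
tcp_rot: [0.995, 0.098, 0.0, 0.0]
contact_force: [-1.0, 0.3, 4.0]
width: 0.0088
grip_force: 59.4
time_s: 12.42
ee_pos: [0.5991, -0.1167, 0.1071]
tcp_rot: [0.995, 0.098, 0.0, 0.0]
contact_force: [-4.4, -0.4, 11.2]
width: 0.0087
grip_force: 60.5
```

Home: the collar is seated at 11 N, at the expected height. Now turn clockwise.

```bash
python3 -m pendant '{"increments":[{"hand":5,"tx":-0.5,"ty":0,"tz":0.5,"wx":0,"wy":0,"wz":0},{"hand":5,"tx":0,"ty":0,"tz":0,"wx":0,"wy":0,"wz":-0.12},{"hand":5,"tx":0,"ty":0,"tz":0,"wx":0,"wy":0,"wz":-0.12},{"hand":5,"tx":0,"ty":0,"tz":0,"wx":0,"wy":0,"wz":-0.12},{"hand":5,"tx":0,"ty":0,"tz":0,"wx":0,"wy":0,"wz":-0.12},{"hand":5,"tx":0,"ty":0,"tz":0,"wx":0,"wy":0,"wz":0}]}' 80
python3 -c "
from h import *
s=manip.read_state();print(s['moment'],s['contact_force'],Ro.from_quat(s['tcp_rot']).as_matrix()[:,0],s['joint_positions'])"
```

```text
time_s: 13.18
ee_pos: [0.5992, -0.1166, 0.1073]
tcp_rot: [0.99, -0.142, 0.001, 0.0]
contact_force: [-0.3, 0.2, 6.3]
width: 0.0082
grip_force: 80.2
[ 0.08515411 -0.00455394 -0.01510978] [-0.30698182  0.2063196   6.34823407] [ 0.95943219 -0.28193165  0.00210282] [ 0.39305011  0.41755455 -0.34600697  1.63350126  0.15408155  1.11533674
 -1.84980488]
```

```bash
python3 -m pendant '{"increments":[{"hand":5,"tx":0,"ty":0,"tz":0,"wx":0,"wy":0,"wz":-0.12},{"hand":5,"tx":0,"ty":0,"tz":0,"wx":0,"wy":0,"wz":-0.12},{"hand":5,"tx":0,"ty":0,"tz":0,"wx":0,"wy":0,"wz":-0.12},{"hand":5,"tx":0,"ty":0,"tz":0,"wx":0,"wy":0,"wz":-0.12},{"hand":5,"tx":0,"ty":0,"tz":0,"wx":0,"wy":0,"wz":-0.05},{"hand":5,"tx":0,"ty":0,"tz":0,"wx":0,"wy":0,"wz":0}]}'
python3 -c "
from h import *
s=manip.read_state();print(s['moment'],Ro.from_quat(s['tcp_rot']).as_rotvec(),np.arctan2(*Ro.from_quat(s['tcp_rot']).as_matrix()[[1,0],0]),s['joint_positions'])
look('w7.png',[])"
```

```text
time_s: 13.92
ee_pos: [0.5989, -0.117, 0.1072]
tcp_rot: [0.918, -0.396, 0.001, 0.0]
contact_force: [-0.9, -0.6, 6.3]
width: 0.0083
grip_force: 80.3
[-0.18307186  0.19748063  0.09227223] [ 2.88419725e+00 -1.24510027e+00  2.70863511e-03] -0.8150597670845731 [ 0.32390126  0.407374   -0.2577272   1.63766817  0.1137378   1.10960767
 -2.35003447]
t 13.975 tcp [ 0.5989 -0.1171  0.1073] yaw [ 0.6862 -0.7274]
```

View pics/w7.png

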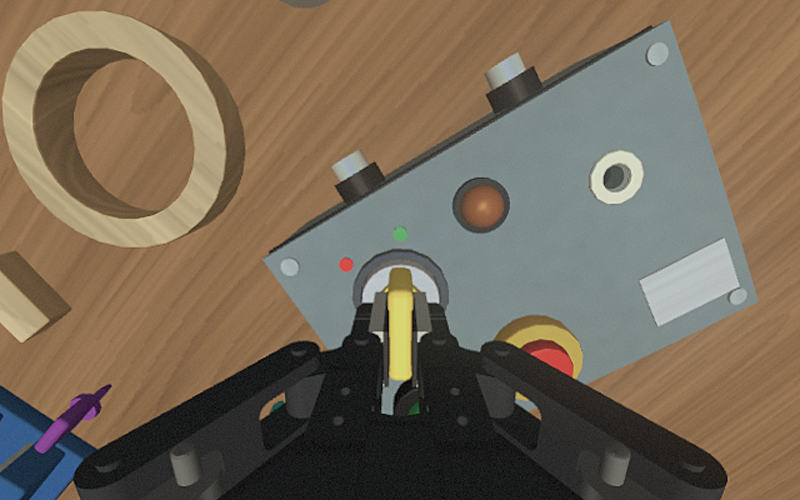

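The bow now points at the green dot (400,234), at yaw -0.815. I turn a little further to take up the blade's play.

```bash
python3 -m pendant '{"increments":[{"hand":5,"tx":0,"ty":0,"tz":0,"wx":0,"wy":0,"wz":-0.06},{"hand":5,"tx":0,"ty":0,"tz":0,"wx":0,"wy":0,"wz":-0.06},{"hand":5,"tx":0,"ty":0,"tz":0,"wx":0,"wy":0,"wz":0},{"hand":5,"tx":0,"ty":0,"tz":0,"wx":0,"wy":0,"wz":0}]}'
python3 -c "
from h import *
s=manip.read_state();print(s['moment'],np.arctan2(*Ro.from_quat(s['tcp_rot']).as_matrix()[[1,0],0]),s['joint_positions'][6])"
```

```text
time_s: 14.48
ee_pos: [0.5988, -0.1171, 0.1072]
tcp_rot: [0.893, -0.45, 0.001, 0.0]
contact_force: [-1.4, -0.9, 7.0]
width: 0.009
grip_force: 80.4
[-0.18795157  0.2725484  -0.01717532] -0.9344653814295039 -2.4630053299319767
```

```bash
python3 -m pendant '{"increments":[{"hand":5,"tx":0,"ty":0,"tz":0,"wx":0,"wy":0,"wz":-0.04},{"hand":5,"tx":0,"ty":0,"tz":0,"wx":0,"wy":0,"wz":0},{"hand":12,"tx":0,"ty":0,"tz":0,"wx":0,"wy":0,"wz":0},{"hand":30,"tx":0,"ty":0,"tz":0,"wx":0,"wy":0,"wz":0},{"hand":30,"tx":0,"ty":0,"tz":0,"wx":0,"wy":0,"wz":0},{"hand":30,"tx":0,"ty":0,"tz":10,"wx":0,"wy":0,"wz":0},{"hand":30,"tx":0,"ty":0,"tz":30,"wx":0,"wy":0,"wz":0},{"hand":30,"tx":0,"ty":0,"tz":40,"wx":0,"wy":0,"wz":0},{"hand":30,"tx":0,"ty":0,"tz":20,"wx":0,"wy":0,"wz":0},{"hand":30,"tx":0,"ty":0,"tz":0,"wx":0,"wy":0,"wz":0}]}'
python3 - <<'E'
from h import *
p=look('w8.png',[('reset_hole',.085),('key',.095)])
s=manip.read_state(); print(s['joint_positions'].round(3))
E
```

```text
time_s: 15.72
ee_pos: [0.5993, -0.1168, 0.2087]
tcp_rot: [0.884, -0.468, 0.002, -0.001]
contact_force: [0.1, 0.4, -0.7]
width: 0.0299
grip_force: 0.0
t 15.775 tcp [ 0.5986 -0.1167  0.2069] yaw [ 0.5619 -0.8272]
reset_hole [(0.6, [418.1, 114.8], [0.5646, -0.2274])]
key [(0.7, [318.6, 195.5], [0.5984, -0.1155]), (0.65, [153.9, 294.1], [0.6827, 0.0743])]
[ 0.306  0.324 -0.235  1.531  0.077  1.297 -2.483]
```

View pics/w8.png

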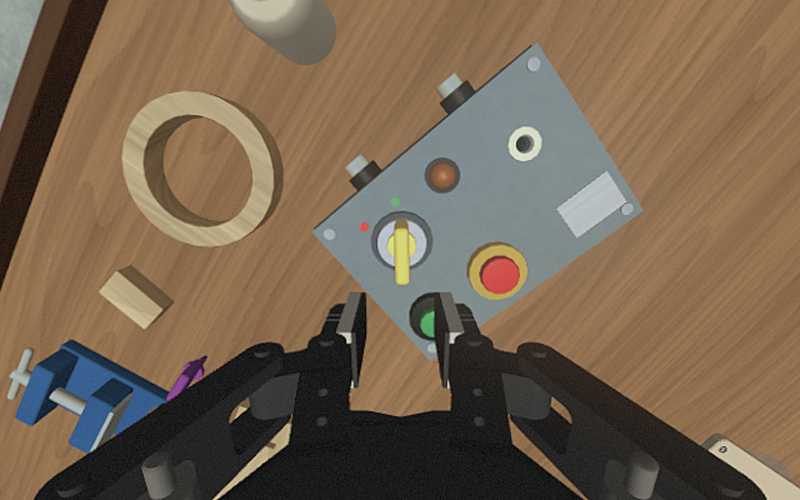

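The key's collar sits on the rotor and the bow points to the green side. The rotor is hidden under the key, but the bow angle (-0.95 rad) is past the stop by the play, so the switch is on. I move to the rod, turning so that the fingers close across the block.

```bash
python3 -m pendant '{"increments":[{"hand":40,"tx":0,"ty":15,"tz":13,"wx":0,"wy":0,"wz":0.18},{"hand":40,"tx":-3,"ty":28,"tz":10,"wx":0,"wy":0,"wz":0.18},{"hand":40,"tx":-3,"ty":28,"tz":10,"wx":0,"wy":0,"wz":0.18},{"hand":40,"tx":-3,"ty":28,"tz":0,"wx":0,"wy":0,"wz":0.18},{"hand":40,"tx":-3,"ty":28,"tz":0,"wx":0,"wy":0,"wz":0.18},{"hand":40,"tx":-3,"ty":28,"tz":0,"wx":0,"wy":0,"wz":0.18},{"hand":40,"tx":-3,"ty":28,"tz":0,"wx":0,"wy":0,"wz":0.18},{"hand":40,"tx":-3,"ty":28,"tz":0,"wx":0,"wy":0,"wz":0.18},{"hand":40,"tx":-3,"ty":28,"tz":0,"wx":0,"wy":0,"wz":0.18},{"hand":40,"tx":-3,"ty":28,"tz":0,"wx":0,"wy":0,"wz":0.18}]}' 60
python3 -m pendant '{"increments":[{"hand":40,"tx":-2,"ty":28,"tz":0,"wx":0,"wy":0,"wz":0.18},{"hand":40,"tx":-2,"ty":28,"tz":0,"wx":0,"wy":0,"wz":0.18},{"hand":40,"tx":-2,"ty":28,"tz":0,"wx":0,"wy":0,"wz":0.18},{"hand":40,"tx":-2,"ty":20,"tz":0,"wx":0,"wy":0,"wz":0.18},{"hand":40,"tx":0,"ty":10,"tz":0,"wx":0,"wy":0,"wz":0.18},{"hand":40,"tx":0,"ty":0,"tz":0,"wx":0,"wy":0,"wz":0.03},{"hand":40,"tx":0,"ty":0,"tz":0,"wx":0,"wy":0,"wz":0},{"hand":40,"tx":0,"ty":0,"tz":0,"wx":0,"wy":0,"wz":0}]}'
python3 - <<'E'
from h import *
p=look('w9.png',[('rod',.065),('screwdriver',.065),('awl',.065)])
for b in blobs(mask(p,*ORG))[:4]: print(b[:2],cv2.boundingRect(b[2].astype(np.uint8)),atz(p,b[1],.135)[:2].round(4))
print(manip.read_state()['joint_positions'].round(3))
E
```

```text
time_s: 17.12
ee_pos: [0.5707, 0.151, 0.2381]
tcp_rot: [0.915, 0.404, -0.001, -0.0]
contact_force: [0.9, -1.2, 0.4]
width: 0.0397
grip_force: 0.0
time_s: 18.12
ee_pos: [0.5635, 0.2635, 0.2392]
tcp_rot: [0.64, 0.768, -0.0, 0.0]
contact_force: [0.8, -0.0, -0.1]
width: 0.0403
grip_force: 0.0
t 18.175 tcp [0.5635 0.2637 0.2393] yaw [-0.1813  0.9834]
rod []
screwdriver [(0.74, [321.1, 123.2], [0.5524, 0.3241]), (0.67, [449.2, 198.8], [0.7167, 0.2667])]
awl [(0.87, [320.4, 210.4], [0.5697, 0.2252])]
[ 0.068  0.425 -0.779  1.425  0.298  1.412 -0.529]
```

View pics/w9.png

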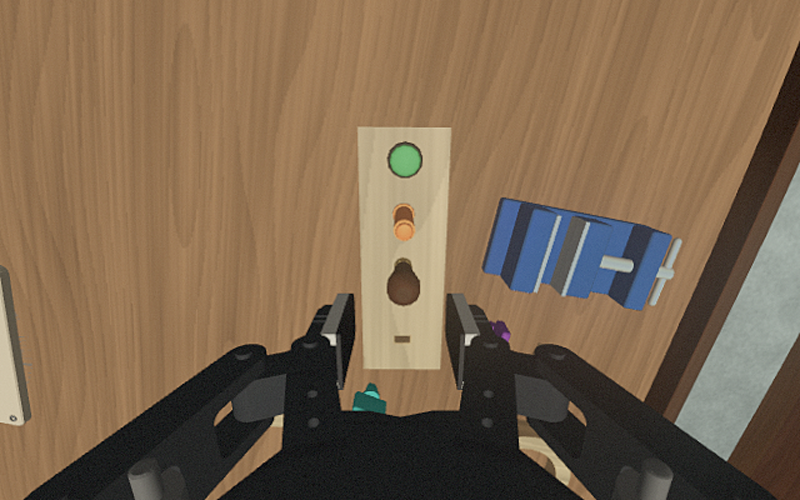

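The rod's top cap is at (404,230) and its flange at (403,208), between the screwdriver's green end (405,160) and the awl (404,285). The fingers close left-right, clear of both. I have now viewed 11 pictures, one more than the limit of 10, so from here I work from numbers only.

Run:
```python
from h import *
p=dict(np.load("pics/w9.npz")); hsv=cv2.cvtColor(p["img"],cv2.COLOR_RGB2HSV)
m=mask(p,(4,100,60),(18,255,255)); M=np.zeros_like(m); M[155:200,305:342]=m[155:200,305:342]
V=hsv[...,2]; S=hsv[...,1]
for th in(170,200,220):
    for b in blobs(((M>0)&(V>th)&(S>130)).astype(np.uint8)*255,10)[:3]: print(th,b[:2],cv2.boundingRect(b[2].astype(np.uint8)),atz(p,b[1],.135)[:2].round(4),atz(p,b[1],.07)[:2].round(4))
print(atz(p,(323.2,184),.135),atz(p,(322.6,167),.068))
```

```text
170 (208, [323.0, 183.6]) (315, 176, 17, 16) [0.5629 0.2746] [0.5665 0.2591]
170 (50, [322.5, 166.3]) (314, 163, 17, 11) [0.5596 0.2899] [0.5623 0.2786]
200 (168, [323.2, 184.4]) (315, 176, 17, 16) [0.5632 0.2739] [0.5669 0.2583]
200 (29, [322.8, 167.0]) (314, 164, 17, 10) [0.56   0.2894] [0.5628 0.2779]
[0.56316742 0.27422374 0.135     ] [0.56264749 0.27746789 0.068     ]
```

```bash
python3 -m pendant '{"increments":[{"hand":40,"tx":0,"ty":6,"tz":-15,"wx":0,"wy":0,"wz":0},{"hand":40,"tx":0,"ty":4.6,"tz":-35,"wx":0,"wy":0,"wz":0},{"hand":40,"tx":0,"ty":0,"tz":-45,"wx":0,"wy":0,"wz":0},{"hand":40,"tx":0,"ty":0,"tz":-40,"wx":0,"wy":0,"wz":0},{"hand":40,"tx":0,"ty":0,"tz":-15,"wx":0,"wy":0,"wz":0},{"hand":40,"tx":0,"ty":0,"tz":-3,"wx":0,"wy":0,"wz":0},{"hand":40,"tx":0,"ty":0,"tz":0,"wx":0,"wy":0,"wz":0}]}'
python3 - <<'E'
from h import *
p=look('w10.png',[('rod',.065)])
m=mask(p,(4,100,60),(18,255,255))
for b in blobs(m,30)[:4]: print(b[:2],cv2.boundingRect(b[2].astype(np.uint8)))
print("expected TCP axis px",proj(p,manip.read_state()["ee_pos"]+[0,0,.049]),proj(p,manip.read_state()["ee_pos"]+[0,0,-.015]))
E
```

```text
time_s: 19.2
ee_pos: [0.5639, 0.2755, 0.0876]
tcp_rot: [0.639, 0.769, 0.001, 0.0]
contact_force: [0.2, -0.6, 0.2]
width: 0.0404
grip_force: 0.0
t 19.25 tcp [0.564  0.2755 0.0879] yaw [-0.1839  0.9829]
rod [(0.97, [321.3, 234.7], [0.564, 0.2729])]
(154583, [281.3, 136.0]) (0, 0, 640, 400)
(3381, [590.8, 350.2]) (530, 315, 110, 75)
(2971, [320.7, 270.8]) (302, 221, 39, 97)
(1161, [201.7, 366.4]) (164, 332, 63, 68)
expected TCP axis px [323.98402237 304.05014854] [322.31569164 236.23781831]
```

```bash
python3 -m pendant '{"increments":[{"hand":8,"tx":0,"ty":0,"tz":0,"wx":0,"wy":0,"wz":0},{"hand":8,"tx":0,"ty":0,"tz":0,"wx":0,"wy":0,"wz":0},{"hand":8,"tx":0,"ty":0,"tz":0,"wx":0,"wy":0,"wz":0},{"hand":8,"tx":0,"ty":0,"tz":0,"wx":0,"wy":0,"wz":0},{"hand":8,"tx":0,"ty":0,"tz":0,"wx":0,"wy":0,"wz":0}]}' 60
python3 -m pendant '{"increments":[{"hand":8,"tx":0,"ty":0,"tz":15,"wx":0,"wy":0,"wz":0},{"hand":8,"tx":0,"ty":0,"tz":40,"wx":0,"wy":0,"wz":0},{"hand":8,"tx":0,"ty":0,"tz":50,"wx":0,"wy":0,"wz":0},{"hand":8,"tx":0,"ty":0,"tz":35,"wx":0,"wy":0,"wz":0},{"hand":8,"tx":0,"ty":0,"tz":10,"wx":0,"wy":0,"wz":0},{"hand":8,"tx":0,"ty":0,"tz":0,"wx":0,"wy":0,"wz":0}]}'
python3 - <<'E'
from h import *
p=look('w11.png',[('rod',.213),('rod_tip',.167),('awl',.065),('screwdriver',.065)])
s=manip.read_state()["ee_pos"]
print("pred",proj(p,s+[0,0,-.0227]),proj(p,s+[0,0,-.0687]),proj(p,s+[0,0,.0473]))
E
```

```text
time_s: 19.92
ee_pos: [0.5637, 0.2751, 0.0871]
tcp_rot: [0.639, 0.769, 0.001, 0.0]
contact_force: [-0.6, 0.1, 6.3]
width: 0.0144
grip_force: 58.3
time_s: 20.68
ee_pos: [0.5633, 0.2749, 0.2365]
tcp_rot: [0.639, 0.769, 0.0, 0.0]
contact_force: [0.7, 0.2, -0.2]
width: 0.0144
grip_force: 58.9
t 20.725 tcp [0.563  0.2746 0.2354] yaw [-0.184   0.9829]
rod [(0.3, [208.9, 326.2], [0.4973, 0.1867])]
rod_tip [(0.68, [317.7, 207.6], [0.5603, 0.2742])]
awl []
screwdriver [(0.83, [321.0, 134.5], [0.5541, 0.3238])]
pred [321.32135844 230.30179827] [321.00033051 207.47077424] [322.28417699 298.93384502]
```

Run:
```python
from h import *
p=dict(np.load("pics/w11.npz")); V=cv2.cvtColor(p["img"],cv2.COLOR_RGB2GRAY)
for r in range(200,236,3):
    row=V[r,300:342]; d=np.nonzero(row<70)[0]+300; print(r,(d.min(),d.max(),len(d)) if len(d) else None, end=" ")
h=mask(p,(4,130,60),(18,255,255))
print()
for r in range(226,300,8):
    d=np.nonzero(h[r,300:345])[0]+300; print(r,(d.min(),d.max()) if len(d) else None,end=" ")
S=manip.snapshot("side"); st=manip.read_state()["ee_pos"]
a=manip.tip_of(S,"rod_tip")[:2]; print(a, "pred side",proj(S,st+[0,0,-.0687]))
w=manip.snapshot("wrist"); b=manip.tip_of(w,"rod_tip")[:2]; print(b)
if a and b: X,r=tri([(S,a[0]["location"]),(w,b[0]["location"])]); print((X-st).round(4),r)
```

```text
200 None 203 None 206 None 209 (np.int64(318), np.int64(322), 5) 212 (np.int64(317), np.int64(323), 7) 215 (np.int64(317), np.int64(323), 7) 218 (np.int64(316), np.int64(324), 9) 221 (np.int64(324), np.int64(324), 1) 224 None 227 (np.int64(316), np.int64(316), 1) 230 None 233 (np.int64(305), np.int64(309), 2) 
226 (np.int64(308), np.int64(331)) 234 (np.int64(306), np.int64(333)) 242 (np.int64(307), np.int64(333)) 250 (np.int64(306), np.int64(333)) 258 (np.int64(306), np.int64(334)) 266 (np.int64(305), np.int64(335)) 274 (np.int64(304), np.int64(336)) 282 (np.int64(304), np.int64(336)) 290 (np.int64(302), np.int64(338)) 298 (np.int64(300), np.int64(338)) [{'location': [251.7, 195.9], 'score': 0.58}, {'location': [254.5, 214.7], 'score': 0.5}] pred side [252.19096404 216.34100858]
[{'location': [316.5, 207.9], 'score': 0.89}]
[-0.0093  0.0109 -0.015 ] [3.7, 10.8]
```

The pin's centre column (320) matches the handle's, so the rod is held straight. I carry it over to the reset hole.

```bash
python3 -m pendant '{"increments":[{"hand":8,"tx":0,"ty":-25,"tz":0,"wx":0,"wy":0,"wz":0},{"hand":8,"tx":0,"ty":-45,"tz":0,"wx":0,"wy":0,"wz":0},{"hand":8,"tx":0,"ty":-58,"tz":0,"wx":0,"wy":0,"wz":0},{"hand":8,"tx":0,"ty":-58,"tz":0,"wx":0,"wy":0,"wz":0},{"hand":8,"tx":1,"ty":-58,"tz":0,"wx":0,"wy":0,"wz":0},{"hand":8,"tx":1,"ty":-58,"tz":0,"wx":0,"wy":0,"wz":0},{"hand":8,"tx":1,"ty":-58,"tz":0,"wx":0,"wy":0,"wz":0},{"hand":8,"tx":0,"ty":-58,"tz":0,"wx":0,"wy":0,"wz":0},{"hand":8,"tx":0,"ty":-50,"tz":0,"wx":0,"wy":0,"wz":0},{"hand":8,"tx":0,"ty":-25,"tz":0,"wx":0,"wy":0,"wz":0}]}'
python3 -m pendant '{"increments":[{"hand":8,"tx":0,"ty":-9,"tz":-10,"wx":0,"wy":0,"wz":0},{"hand":8,"tx":0,"ty":0,"tz":-25,"wx":0,"wy":0,"wz":0},{"hand":8,"tx":0,"ty":0,"tz":-10,"wx":0,"wy":0,"wz":0},{"hand":8,"tx":0,"ty":0,"tz":0,"wx":0,"wy":0,"wz":0},{"hand":8,"tx":0,"ty":0,"tz":0,"wx":0,"wy":0,"wz":0}]}'
cat > hole.py <<'E'
from h import *
import sys
p=look(sys.argv[1],[('reset_hole',.085),('rod_tip',0)])
s=manip.read_state()["ee_pos"]; zt=s[2]-.0683
try:
    e,x,M=disc(p,(.565,-.2275,.088),.088); print("ring",np.round(e,1),x,"px n",M.sum()//255)
except Exception as ex: print("noring",ex)
V=cv2.cvtColor(p["img"],cv2.COLOR_RGB2GRAY); u,v=proj(p,[s[0],s[1],zt]); print("tip pred px",u,v,"zt",zt)
for r in range(int(v)-8,int(v)+16,3):
    d=np.nonzero(V[r,300:342]<70)[0]+300; print(r,(d.min(),d.max(),len(d)) if len(d) else None,end=" ")
g=cv2.cvtColor(p["img"],cv2.COLOR_RGB2HSV)
for b in blobs(((g[...,2]>150)&(g[...,1]<60)).astype(np.uint8)*255,60)[:6]: print(b[:2],cv2.boundingRect(b[2].astype(np.uint8)))
E
python3 hole.py w12.png
```

```text
time_s: 22.38
ee_pos: [0.5655, -0.2218, 0.2359]
tcp_rot: [0.64, 0.768, -0.0, 0.0]
contact_force: [0.2, 1.0, -0.5]
width: 0.0146
grip_force: 58.9
time_s: 23.0
ee_pos: [0.5668, -0.2266, 0.1922]
tcp_rot: [0.638, 0.77, 0.0, 0.001]
contact_force: [0.0, -0.1, -0.2]
width: 0.015
grip_force: 58.9
t 23.05 tcp [ 0.5668 -0.2268  0.1923] yaw [-0.1845  0.9828]
reset_hole [(0.66, [319.4, 197.1], [0.5656, -0.2295])]
rod_tip [(0.62, [319.7, 209.4], [0.5735, -0.2699])]
ring [318.4 195.5] [ 0.5643 -0.2273] px n 566
tip pred px 321.2796710450201 208.24219883602808 zt 0.123804443786175
200 None 203 None 206 None 209 (np.int64(318), np.int64(323), 6) 212 (np.int64(317), np.int64(323), 7) 215 (np.int64(317), np.int64(323), 7) 218 (np.int64(317), np.int64(323), 7) 221 (np.int64(317), np.int64(317), 1) (1795, [240.4, 175.6]) (208, 146, 60, 59)
(1681, [533.0, 215.8]) (509, 191, 59, 51)
(1093, [587.2, 347.4]) (563, 316, 59, 61)
(537, [371.6, 79.4]) (361, 53, 29, 46)
(426, [318.4, 195.5]) (305, 183, 28, 26)
(146, [430.5, 119.8]) (423, 110, 15, 19)
```

```bash
python3 -m pendant '{"increments":[{"hand":8,"tx":-1,"ty":-0.7,"tz":-10,"wx":0,"wy":0,"wz":0},{"hand":8,"tx":0,"ty":0,"tz":-12,"wx":0,"wy":0,"wz":0},{"hand":8,"tx":0,"ty":0,"tz":-5,"wx":0,"wy":0,"wz":0},{"hand":8,"tx":0,"ty":0,"tz":0,"wx":0,"wy":0,"wz":0},{"hand":8,"tx":0,"ty":0,"tz":0,"wx":0,"wy":0,"wz":0}]}'
python3 hole.py w13.png
python3 - <<'E'
import numpy as np,cv2
V=cv2.cvtColor(np.load("pics/w13.npz")["img"],cv2.COLOR_RGB2GRAY)[190:230,302:338]
for r in V[::2,::2]: print(' '.join(f"{x:3d}" for x in r))
E
```

```text
time_s: 23.78
ee_pos: [0.5655, -0.2278, 0.1646]
tcp_rot: [0.639, 0.769, 0.0, 0.0]
contact_force: [-0.6, 0.6, -0.2]
width: 0.0142
grip_force: 58.9
t 23.825 tcp [ 0.5656 -0.2278  0.1647] yaw [-0.184   0.9829]
reset_hole [(0.87, [321.1, 201.4], [0.5648, -0.226])]
rod_tip [(0.71, [317.8, 207.0], [0.5676, -0.2592])]
ring [320.3 204. ] [ 0.5644 -0.2274] px n 466
tip pred px 321.57554632968726 207.95301047462124 zt 0.09637037851038768
199 (np.int64(316), np.int64(325), 10) 202 (np.int64(315), np.int64(326), 12) 205 (np.int64(319), np.int64(321), 3) 208 (np.int64(318), np.int64(323), 6) 211 (np.int64(317), np.int64(323), 7) 214 (np.int64(317), np.int64(323), 7) 217 (np.int64(317), np.int64(323), 7) 220 (np.int64(317), np.int64(323), 7) (2210, [233.2, 181.6]) (197, 149, 67, 65)
(2128, [559.6, 226.5]) (532, 199, 68, 57)
(698, [380.8, 73.2]) (369, 44, 32, 52)
(518, [601.5, 353.1]) (583, 324, 39, 60)
(466, [320.4, 202.9]) (306, 190, 30, 30)
(178, [443.9, 119.4]) (435, 109, 17, 20)
140 138 140 138 140 134 141 150 167 181 190 142 132 135 138 140 139 138
139 139 138 134 127 148 221 224 223 223 221 
[... 623 characters left out ...]
 222 212 133  35  47  39 117 202 221 218 222 160 134
138 139 135 183 221 220 222 175  42  46  39 225 222 218 221 185 130 137
141 135 138 127 196 219 221 170  43  41  40 206 221 220 197 129 137 136
138 137 136 136 129 153 214 173  39  43  45 176 217 178 131 136 137 137
137 137 137 139 139 137 133  97  30  39  31 118 135 137 138 138 136 137
140 138 137 139 138 144 137  91  48  62  66 101 144 139 136 138 136 137
139 139 141 141 145 108  65  74  87 100 111  77  77 120 137 138 135 135
138 139 140 135  85  89 154 172 173 173 169 165 133  97  82 138 139 136
138 141 142  66 135 173 152 110  81  59  82 122 158 170 147  96 141 136
139 139 108 157 164 122  64  72  74  76  78  78  71 116 163 114 119 140
```

The pin is centred over the hole to within 0.5 mm: ring centre at column 320.3, pin at column 320. I descend into the hole.

```bash
python3 -m pendant '{"increments":[{"hand":8,"tx":0,"ty":0,"tz":-4,"wx":0,"wy":0,"wz":0},{"hand":8,"tx":0,"ty":0,"tz":-5,"wx":0,"wy":0,"wz":0},{"hand":8,"tx":0,"ty":0,"tz":-4,"wx":0,"wy":0,"wz":0},{"hand":8,"tx":0,"ty":0,"tz":0,"wx":0,"wy":0,"wz":0}]}'
python3 -m pendant '{"increments":[{"hand":8,"tx":0,"ty":0,"tz":-4,"wx":0,"wy":0,"wz":0},{"hand":8,"tx":0,"ty":0,"tz":-4,"wx":0,"wy":0,"wz":0},{"hand":8,"tx":0,"ty":0,"tz":-3,"wx":0,"wy":0,"wz":0},{"hand":8,"tx":0,"ty":0,"tz":0,"wx":0,"wy":0,"wz":0}]}'
```

```text
time_s: 24.42
ee_pos: [0.565, -0.2277, 0.1508]
tcp_rot: [0.639, 0.769, -0.0, -0.0]
contact_force: [0.9, -0.3, -0.5]
width: 0.0147
grip_force: 58.9
time_s: 24.92
ee_pos: [0.5652, -0.2278, 0.14]
tcp_rot: [0.639, 0.769, -0.0, -0.0]
contact_force: [0.6, 0.0, 0.2]
width: 0.0144
grip_force: 58.9
```

```bash
python3 -m pendant '{"increments":[{"hand":8,"tx":0,"ty":0,"tz":-2,"wx":0,"wy":0,"wz":0},{"hand":8,"tx":0,"ty":0,"tz":-2,"wx":0,"wy":0,"wz":0},{"hand":8,"tx":0,"ty":0,"tz":-1,"wx":0,"wy":0,"wz":0},{"hand":8,"tx":0,"ty":0,"tz":0,"wx":0,"wy":0,"wz":0},{"hand":8,"tx":0,"ty":0,"tz":0,"wx":0,"wy":0,"wz":0}]}'
python3 -m pendant '{"increments":[{"hand":8,"tx":0,"ty":0,"tz":-1.5,"wx":0,"wy":0,"wz":0},{"hand":8,"tx":0,"ty":0,"tz":-1.5,"wx":0,"wy":0,"wz":0},{"hand":8,"tx":0,"ty":0,"tz":0,"wx":0,"wy":0,"wz":0},{"hand":8,"tx":0,"ty":0,"tz":0,"wx":0,"wy":0,"wz":0}]}'
```

```text
time_s: 25.55
ee_pos: [0.5653, -0.2278, 0.1354]
tcp_rot: [0.639, 0.769, 0.0, 0.0]
contact_force: [0.7, -0.0, -0.6]
width: 0.0143
grip_force: 58.9
time_s: 26.05
ee_pos: [0.5654, -0.2278, 0.1325]
tcp_rot: [0.639, 0.769, 0.0, 0.0]
contact_force: [0.3, -0.8, 3.6]
width: 0.0144
grip_force: 59.2
```

The spring is felt at 3.6 N. I go on to the bottom stop.

```bash
python3 -m pendant '{"increments":[{"hand":8,"tx":0,"ty":0,"tz":-1.5,"wx":0,"wy":0,"wz":0},{"hand":8,"tx":0,"ty":0,"tz":-1,"wx":0,"wy":0,"wz":0},{"hand":8,"tx":0,"ty":0,"tz":0,"wx":0,"wy":0,"wz":0},{"hand":8,"tx":0,"ty":0,"tz":0,"wx":0,"wy":0,"wz":0}]}'
python3 -m pendant '{"increments":[{"hand":8,"tx":0,"ty":0,"tz":-1,"wx":0,"wy":0,"wz":0},{"hand":8,"tx":0,"ty":0,"tz":0,"wx":0,"wy":0,"wz":0},{"hand":8,"tx":0,"ty":0,"tz":0,"wx":0,"wy":0,"wz":0}]}'
```

```text
time_s: 26.55
ee_pos: [0.5654, -0.2278, 0.13]
tcp_rot: [0.639, 0.769, 0.0, 0.0]
contact_force: [0.9, 0.5, 3.5]
width: 0.0148
grip_force: 59.3
time_s: 26.92
ee_pos: [0.5654, -0.2278, 0.1289]
tcp_rot: [0.639, 0.769, 0.0, 0.0]
contact_force: [1.3, 0.1, 4.8]
width: 0.0146
grip_force: 59.3
```

```bash
python3 -m pendant '{"increments":[{"hand":8,"tx":0,"ty":0,"tz":-1,"wx":0,"wy":0,"wz":0},{"hand":8,"tx":0,"ty":0,"tz":0,"wx":0,"wy":0,"wz":0},{"hand":8,"tx":0,"ty":0,"tz":0,"wx":0,"wy":0,"wz":0}]}'
python3 -m pendant '{"increments":[{"hand":8,"tx":0,"ty":0,"tz":-0.6,"wx":0,"wy":0,"wz":0},{"hand":8,"tx":0,"ty":0,"tz":0,"wx":0,"wy":0,"wz":0},{"hand":8,"tx":0,"ty":0,"tz":0,"wx":0,"wy":0,"wz":0}]}'
```

```text
time_s: 27.3
ee_pos: [0.5656, -0.2279, 0.1285]
tcp_rot: [0.639, 0.769, 0.0, 0.0]
contact_force: [-1.6, 0.4, 9.4]
width: 0.0144
grip_force: 60.0
time_s: 27.68
ee_pos: [0.5657, -0.2279, 0.1283]
tcp_rot: [0.639, 0.769, 0.0, 0.001]
contact_force: [-1.7, 0.0, 12.3]
width: 0.0147
grip_force: 60.3
```

The button is on its stop at 12 N (limit 40 N), the rod is gripped at 60 N, and nothing has touched the key since. I hand the job in.

```bash
python3 -c "
from h import *
p=manip.snapshot('wrist'); print([(a['score'],atz(p,a['location'],.095).round(4)) for a in manip.tip_of(p,'key')[:3]])
print(manip.sign_off())"
```

```text
[(0.56, array([ 0.5944, -0.1183,  0.095 ]))]
the job is handed in; nothing more can be done
None
```

I handed the job in at about 28 s with the key home and turned to green, and the rod gripped and holding the blue button on its stop at about 12 N. Sign-off returned no verdict, the switch angle is inferred from the key's direction, and I viewed 11 pictures against the limit of 10.

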